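# True the spoked grill grate: counted quarter turns with the spoke key

## Robot

A 7-joint arm with a two-finger parallel gripper is mounted at the origin on the work surface. World frame = base frame: x ahead of the robot, y to its left, z up, the work surface at z = 0. Lengths are in m, angles in rad, forces in N, time in s.
With the tool pointing down it reaches from about 0.4 to 0.85 m from the base axis. Payload 4.5 kg.
Tool frame: the origin (TCP) lies at the centre of the arm's flange, where the gripper is bolted on; the fingertips stand 166 mm ahead of it and the grasp point (between the pads) lies 147 mm ahead of it; z points along the fingers, y is the line along which they close (so a half turn about z gives the same grasp; the last joint's range is limited). The gripper opens to 88 mm and grips with 3 to 60 N. Pads are 18 mm wide; open, the fingers measure 123 mm over their backs; the gripper's body (75 mm by 187 mm) begins 45 mm behind the grasp point.
Start: joints at [-1.237, 0.689, -0.195, 1.565, 0.157, 0.902, -0.215], TCP at [0.185, 0.597, 0.405] pointing down, gripper open.
Joint ranges: [-3.01, 3.01], [-0.46, 2.08], [-1.47, 1.51], [0.13, 2.56], [-1, 4.14], [0.04, 2.09], [-2.66, 2.66]. Speed limits (rad/s): [2.57, 2.57, 3.14, 3.14, 3.14, 3.14, 3.14].

## Interface

Orientations are given as a rotation vector (axis times angle).
In Python, from station import readout, optics, workorder gives the robot as it stands.
- The arm moves only by the shell command python3 -m inch 'ROWS'. ROWS is JSON, a list of rows, each a list of 7 numbers: the shift along the tool's x, y, z normalised to -1 to 1, where 1 is 0.2 m, then the turn, a rotation vector about the tool's x, y, z normalised to -1 to 1, where 1 is 60 degrees, then the opening, from 0 (shut) to 1 (fully open). In form: [[x, y, z, rx, ry, rz, fingers], ...]. A call has 1 to 20 rows; each row shifts and turns the commanded pose from where the row before left it, along the tool's axes as they then stand; what a row does not reach is not made up. A row lasts 1/10 s, in which the tool goes at most 50 mm and 8.59 degrees, less where a joint would pass 70% of its speed; a pose out of reach is approached as far as the arm can. A call with a number of a shift or a turn outside -1 to 1 is refused whole. A call with a gripper value outside its range is refused whole. The fingers move at their own pace and stop on an object; the grip force is fixed at half the most. Time passes only in rows, so rows that do not move let the fingers close. It gives the time, the measured TCP pose, the force, the opening and the grip force at its end, in the units of the state.
- readout.state(): the state, without advancing time (a new reading comes with each control period).
- optics.capture(name): name is "scene" or "top"; returns a dict with "pixels" (384x512x3 uint8, blue, green, red), "fx", "fy", "cx", "cy" (pixels), "dist" ([k1, k2, p1, p2, k3] as OpenCV has them; the pictures are not rectified), "R" (3x3) and "t" (3): a world point X has camera coordinates R X + t. Camera axes: x right, y down, z forward; pixel columns grow to the right and rows downward; lengths in m; the calibration is good to about 2 mm. A picture is of the moment at which its call begins. There is no depth.
- workorder.close_job(): hands the job in; it is judged then, once.
The state is a dict: "time_s": time; "qpos": joint angles; "qd": joint speeds; "joint_efforts": joint torques, N m; "tcp_pos": TCP position; "eef_rot": TCP orientation; "contact_force": force on the tool from outside, world axes, zero at the start; "moment": the same for the moment, N m; "gripper_width": opening from 0.0 (shut) to 1.0 (fully open); "grasp_force": force on a finger pad.
Only numpy, scipy, OpenCV 4.12 (cv2) and the standard library are available. Lean on these libraries where they do the work, as an engineer would, in place of code of your own. Each camera call takes 0.05 s, during which the arm holds its last target. There are 200 camera calls.

## Task

Tension the grill's spoked grate with the spoke key from its wooden stand: working round the rim, turn the nipple in the red collar two quarter turns clockwise (seen from above), then the yellow one a single quarter turn, overshooting neither. Leave the blue and white ones alone and stand the key back upright in its pocket. Set the key down on each nipple by feel and press only gently (30 N is too much), turn nipples only with the key, and disturb nothing else on the counter.

Things in the scene. Friction and masses are not known exactly. Their poses are not given: they have to be found in the camera images.
- grill: round dark tabletop grill, 240 mm across, with a flat rim whose top is 90 mm above the counter and a small black knob on its +x side (not used). Origin under its centre. Four spoke nipples stand upright on the rim 90 mm from its axis, a quarter of the way round from one another, each through a coloured collar; which colour is where changes.
- stand: light wooden block, 80 x 80 x 30 mm, fixed; origin under its centre, axes along its sides. In its top is a square pocket 30 x 30 mm, 15 mm deep, in which the key stands.
- pocket (a point): centre of the floor of the stand's square pocket, 15 mm above the counter, axes along the pocket's sides
- key: loose spoke key, 150 g, 74 mm tall, upright in the stand. Origin at the centre of its foot, z up. Below: a steel square socket, open downwards, 25 mm outside, 16.4 mm inside, 13 mm deep, mouth flared to 21.4 mm over the lowest 4 mm, sides along x and y. Then a 12 mm round stem and, from 50 to 74 mm height, an orange crossbar 60 mm long along x, 14 mm thick along y, to grip from above.
- red_collar: red collar, 40 mm across, 6 mm thick, fixed on the grill's rim, origin under its centre, 90 mm above the counter. An upright brass square nipple stands in its middle: its top is somewhere from 20 to 34 mm above this origin, different for each and not reported, so find it by touch; it does not sink under the key. x and y run along the nipple's flats while its joint reads 0.
- red_nipple (a joint): turn of the brass nipple in the red collar, rad: 0 at the start, growing clockwise seen from above, a quarter turn is 1.571. Square, 14 mm across flats, topped by a round cone 3 mm high, 14 mm across below and 9 mm above. Friction of about 0.03 N m keeps it where it is left. The key has 10 to 15 degrees of play on it to either side, so the nipple lags.
- yellow_collar: yellow collar, 40 mm across, 6 mm thick, fixed on the grill's rim, origin under its centre, 90 mm above the counter. An upright brass square nipple stands in its middle: its top is somewhere from 20 to 34 mm above this origin, different for each and not reported, so find it by touch; it does not sink under the key. x and y run along the nipple's flats while its joint reads 0.
- yellow_nipple (a joint): turn of the brass nipple in the yellow collar, rad: 0 at the start, growing clockwise seen from above, a quarter turn is 1.571. Square, 14 mm across flats, topped by a round cone 3 mm high, 14 mm across below and 9 mm above. Friction of about 0.03 N m keeps it where it is left. The key has 10 to 15 degrees of play on it to either side, so the nipple lags.
- blue_collar: blue collar, 40 mm across, 6 mm thick, fixed on the grill's rim, origin under its centre, 90 mm above the counter. An upright brass square nipple stands in its middle: its top is somewhere from 20 to 34 mm above this origin, different for each and not reported, so find it by touch; it does not sink under the key. x and y run along the nipple's flats while its joint reads 0.
- blue_nipple (a joint): turn of the brass nipple in the blue collar, rad: 0 at the start, growing clockwise seen from above, a quarter turn is 1.571. Square, 14 mm across flats, topped by a round cone 3 mm high, 14 mm across below and 9 mm above. Friction of about 0.03 N m keeps it where it is left. The key has 10 to 15 degrees of play on it to either side, so the nipple lags.
- white_collar: white collar, 40 mm across, 6 mm thick, fixed on the grill's rim, origin under its centre, 90 mm above the counter. An upright brass square nipple stands in its middle: its top is somewhere from 20 to 34 mm above this origin, different for each and not reported, so find it by touch; it does not sink under the key. x and y run along the nipple's flats while its joint reads 0.
- white_nipple (a joint): turn of the brass nipple in the white collar, rad: 0 at the start, growing clockwise seen from above, a quarter turn is 1.571. Square, 14 mm across flats, topped by a round cone 3 mm high, 14 mm across below and 9 mm above. Friction of about 0.03 N m keeps it where it is left. The key has 10 to 15 degrees of play on it to either side, so the nipple lags.
- rack: bamboo skewer rack, 50 x 160 x 50 mm with four steel skewers standing in it to 213 mm high; origin under its centre; leave alone
- plate: grey stoneware plate, 190 mm across, 22 mm high; origin under its centre; leave alone
- brush: blue silicone brush, 200 mm long, lying on the counter; origin under its middle; leave alone
- tin: closed aluminium tin, 88 mm across, 71 mm high; origin under its centre; leave alone
- bowl: white bowl, 100 mm across, 50 mm high; origin under its centre; leave alone
- oil: amber oil bottle, 56 mm across, 170 mm high; origin under its centre; leave alone
Not all that is in view belongs to the job. Leave any green look-alike of the key alone.

How it is judged:
By the outcome, as a careful person would: the job done as asked, in the order asked, and still so for the second after the job is handed in, with the robot touching nothing.
It also fails if it takes over 72 s, if anything falls off the work surface, if the arm or the gripper's body presses on something with over 40 N, if the wrist force passes 120 N, or if a joint passes its speed limit or range.

## Working session

There is one attempt and no reset: what is moved stays moved. The work goes in short steps, Python scripts to look and compute and a shell command to move; the robot and the scene stay as the last step left them, time stands still between calls to the robot, and variables do not carry over. Pictures are saved under pics/ and viewed, at most 10 in all, crops included, and the job is handed in when it is done.

```bash
mkdir -p pics; cat > h.py <<'E'
import numpy as np, cv2
from station import readout, optics, workorder
def snap(n,f):
    c=optics.capture(n); cv2.imwrite(f'pics/{f}.png',c['pixels']); np.save(f'pics/{f}.npy',c,allow_pickle=True); return c
def ld(f): return np.load(f'pics/{f}.npy',allow_pickle=True).item()
def ray(c,uv):
    K=np.array([[c['fx'],0,c['cx']],[0,c['fy'],c['cy']],[0,0,1.]])
    p=cv2.undistortPoints(np.array(uv,float).reshape(-1,1,2),K,np.array(c['dist'],float)).reshape(-1,2)
    R=np.array(c['R']);t=np.array(c['t'])
    return -R.T@t, np.c_[p,np.ones(len(p))]@R
def plane(c,uv,z):
    o,d=ray(c,uv); return o+d*((z-o[2])/d[:,2])[:,None]
def tri(c1,u1,c2,u2):
    o1,d1=ray(c1,[u1]);o2,d2=ray(c2,[u2]);d1=d1[0];d2=d2[0]
    s=np.linalg.lstsq(np.c_[d1,-d2],o2-o1,rcond=None)[0]
    a=o1+s[0]*d1;b=o2+s[1]*d2
    return (a+b)/2,np.linalg.norm(a-b)
E
python3 - <<'E'
from h import *
for n in('scene','top'):
    c=snap(n,n+'0'); print(n,c['fx'],-np.array(c['R']).T@c['t'],np.round(c['R'],2).tolist())
s=readout.state(); print(s)
E
```

```text
scene 381.12384371241063 [ 1.23001962 -0.35715372  1.03742873] [[0.52, 0.86, -0.0], [0.66, -0.4, -0.64], [-0.55, 0.33, -0.77]]
top 420.5161291480921 [0.51910689 0.02311581 1.43316008] [[-0.0, -1.0, -0.0], [-1.0, 0.0, -0.02], [0.02, 0.0, -1.0]]
{'time_s': 0.1, 'qpos': array([-1.23719362,  0.6898735 , -0.19453619,  1.56619555,  0.15732816,
        0.90250154, -0.21508893]), 'qd': array([-7.20765694e-04, -1.56763406e-03, -1.22879011e-03, -3.08084203e-03,
        7.55140945e-05, -7.92880007e-04, -1.04487185e-03]), 'joint_efforts': array([-3.27837712e-03, -5.28497207e+01, -1.27166692e+00, -1.53836757e+01,
       -5.26242633e-02,  1.99067887e-03,  4.51519168e-05]), 'tcp_pos': array([0.18451829, 0.59684827, 0.4040189 ]), 'eef_rot': array([-4.68977291e-01, -3.10628012e+00,  2.48136541e-03]), 'contact_force': array([ 0.1689338 , -0.34681247, -0.81385498]), 'moment': array([-0.00529426, -0.04800072, -0.02985963]), 'grasp_force': 0.0, 'gripper_width': 0.9990239720819424}
```

```bash
python3 -c "
import cv2
a=cv2.imread('pics/scene0.png');b=cv2.imread('pics/top0.png')
cv2.imwrite('pics/a1.png',cv2.resize(a,(800,600)));cv2.imwrite('pics/a2.png',cv2.resize(b,(800,600)))"
```

```text
(no output)
```

View pics/a1.png

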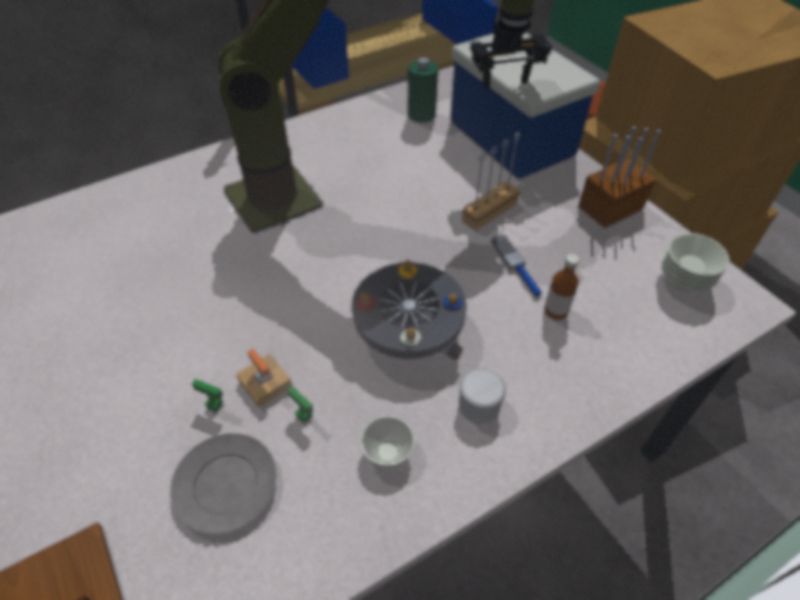

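View pics/a2.png

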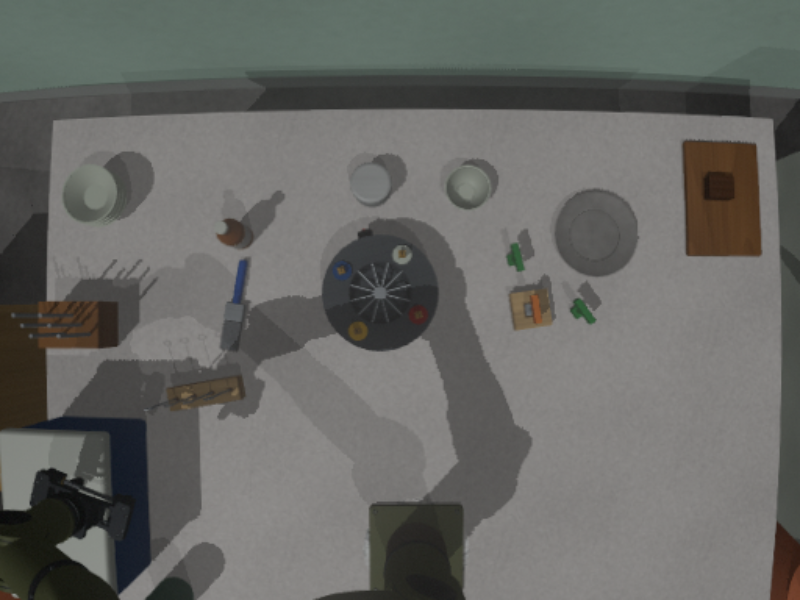

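The scene view shows the grill (at 800x600 scale: centre ≈409,308), with the orange key in the wooden block at (262,375) and green decoys beside it. The top view shows red at (418,315), yellow (358,331), blue (342,270), white (402,253), the knob (364,233) and the orange key (534,307).

```bash
cat > m.py <<'E'
from h import *
def blob(c,lo,hi,win,S=120,V=60):
    im=c['pixels']; h=cv2.cvtColor(im,cv2.COLOR_BGR2HSV)
    m=cv2.inRange(h,(lo,S,V),(hi,255,255)); w=np.zeros_like(m); x0,y0,x1,y1=[int(v/1.5625) for v in win]; w[y0:y1,x0:x1]=1; m=m*w
    n,l,s,ce=cv2.connectedComponentsWithStats(m); 
    if n<2: return None
    i=1+np.argmax(s[1:,4]); pts=np.argwhere(l==i)[:,::-1].astype(float)
    return ce[i],s[i,4],pts
E
python3 - <<'E'
from m import *
T,S=ld('top0'),ld('scene0')
W={'key':(5,12,(515,280,555,335),(235,335,285,390)),
'red':(0,4,(400,300,435,330),(350,285,380,312)),'yellow':(12,28,(340,315,375,345),(395,258,422,282)),'blue':(105,125,(328,258,357,284),(438,290,466,312))}
for k,(lo,hi,a,b) in W.items():
    bt=blob(T,lo,hi,a,100,40);bs=blob(S,lo,hi,b,100,40)
    if bt is None or bs is None: print(k,bt is None,bs is None);continue
    print(k,bt[0],bt[1],bs[0],bs[1],*[np.round(q,4) for q in tri(T,bt[0],S,bs[0])], 'plane.096',np.round(plane(T,[bt[0]],.096),4),np.round(plane(S,[bs[0]],.096),4))
    if k=='key':
        for c,b_ in((T,bt),(S,bs)):
            P=plane(c,b_[2],.089)[:,:2]; r=cv2.minAreaRect((P*1000).astype(np.float32)); print(r)
            d=P-P.mean(0);w,v=np.linalg.eigh(d.T@d);print('yaw',np.degrees(np.arctan2(v[1,1],v[0,1])))
# stand: wood mask
for c,win in((T,(500,275,560,340)),(S,(225,340,305,415))):
    b=blob(c,8,25,win,60,60); P=plane(c,b[2],.03)[:,:2]; r=cv2.minAreaRect((P*1000).astype(np.float32)); print('stand',r)
# crops
cs=[]
for c,(x,y,X,Y) in((T,(200,145,290,235)),(T,(315,170,385,220)),(S,(220,160,305,235)),(S,(145,215,205,265))):
    cs.append(cv2.resize(c['pixels'][y:Y,x:X],(400,300),interpolation=cv2.INTER_CUBIC))
cv2.imwrite('pics/c1.png',np.vstack([np.hstack(cs[:2]),np.hstack(cs[2:])]))
E
```

```text
key [342.51111111 197.1       ] 90 [165.47619048 231.5       ] 84 [ 0.5324 -0.2484  0.0781] 0.0016 plane.096 [[ 0.5319 -0.2455  0.096 ]] [[ 0.5458 -0.2497  0.096 ]]
((531.8426513671875, -247.33949279785156), (57.711585998535156, 17.33293914794922), 8.4317045211792)
yaw -173.2102999891663
((537.8259887695312, -249.4586181640625), (63.138397216796875, 16.83988380432129), 7.748759746551514)
yaw -173.0271474637018
red False True
yellow [228.68518519 211.44444444] 108 [260.40425532 172.91489362] 94 [0.4879 0.1189 0.0935] 0.0011 plane.096 [[0.4877 0.1183 0.096 ]] [[0.4901 0.1181 0.096 ]]
blue [218.42857143 173.41269841] 63 [289.0754717 194.0754717] 53 [0.6101 0.1525 0.086 ] 0.0016 plane.096 [[0.609  0.1508 0.096 ]] [[0.6169 0.1479 0.096 ]]
stand ((531.1058959960938, -247.93638610839844), (78.8345718383789, 82.16658782958984), 7.774827480316162)
stand ((525.19482421875, -252.32749938964844), (126.81688690185547, 81.48870086669922), 8.937978744506836)
```

View pics/c1.png

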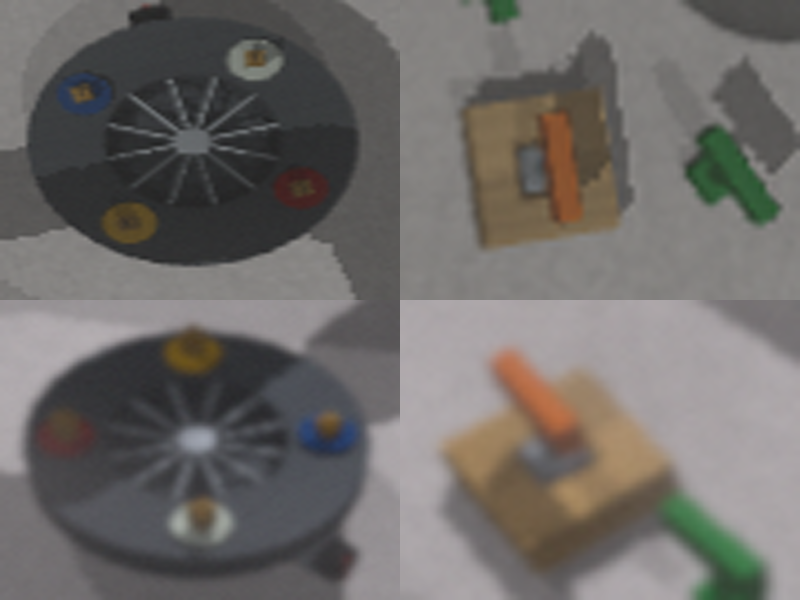

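The crop shows square brass nipples on all four collars, roughly aligned with the grill's own yaw. The key stands in the block with its bar at about 8° yaw. Next I fit the grill.

```bash
python3 - <<'E'
from m import *
T,S=ld('top0'),ld('scene0')
from scipy.optimize import least_squares
W={'red':(170,4,(402,300,437,330),(350,285,382,316)),'yellow':(12,28,(340,315,375,345),(395,255,422,282)),'blue':(105,125,(328,255,357,284),(438,285,466,312)),'white':(0,180,(388,240,416,266),(396,322,425,348))}
P={}
for ci,(nm,c) in enumerate((('top',T),('scene',S))):
    h=cv2.cvtColor(c['pixels'],cv2.COLOR_BGR2HSV).astype(int)
    for k,w in W.items():
        x0,y0,x1,y1=[int(v/1.5625) for v in w[2+ci]]
        H,Sa,V=[h[y0:y1,x0:x1,i] for i in range(3)]
        if k=='white': m=(V>120)&(Sa<60)
        elif k=='red': m=((H>165)|(H<8))&(Sa>75)
        else: m=(H>=w[0])&(H<=w[1])&(Sa>90)
        cnt=max(cv2.findContours(m.astype(np.uint8),0,2)[0],key=cv2.contourArea)
        pts=cv2.convexHull(cnt).reshape(-1,2)+[x0,y0]
        q=plane(c,pts,.096)[:,:2]
        f=least_squares(lambda p:np.hypot(*(q-p).T)-.019,q.mean(0),loss='soft_l1',f_scale=.002)
        P[nm,k]=f.x; print(nm,k,m.sum(),np.round(f.x*1000,1),'rms mm',round(1000*np.sqrt(np.mean(f.fun**2)),2))
a0={'white':-45,'blue':45,'yellow':135,'red':225}
for nm in('top','scene'):
    fn=lambda p:np.concatenate([P[nm,k]-p[:2]-.09*np.array([np.cos(p[2]+np.radians(a)),np.sin(p[2]+np.radians(a))]) for k,a in a0.items()])
    f=least_squares(fn,[.57,.08,.25]);print(nm,f.x[:2],np.degrees(f.x[2]),'res mm',np.round(f.fun*1000,1))
    for k,a in a0.items(): print(k,np.round(f.x[:2]+.09*np.array([np.cos(f.x[2]+np.radians(a)),np.sin(f.x[2]+np.radians(a))]),4))
E
```

```text
top red 93 [520.5  -4.1] rms mm 0.47
top yellow 113 [487.9 118.1] rms mm 0.54
top blue 75 [610.9 150.7] rms mm 0.38
top white 49 [644.   28.3] rms mm 1.74
scene red 44 [519.3  -3.5] rms mm 1.89
scene yellow 99 [490.7 118.2] rms mm 2.98
scene blue 61 [612.7 150.9] rms mm 1.25
scene white 51 [643.2  29.8] rms mm 1.05
top [0.56582099 0.07324931] 14.908574769845766 res mm [ 0.3  0.2 -0.  -0.4 -0.1 -0.3 -0.2  0.5]
white [0.6437 0.0281]
blue [0.6109 0.1511]
yellow [0.488  0.1184]
red [ 0.5207 -0.0046]
scene [0.56648301 0.07383293] 14.35440069663869 res mm [-0.7  1.8  0.4 -0.3  1.7 -1.6 -1.3  0.1]
white [0.6439 0.028 ]
blue [0.6124 0.1513]
yellow [0.4891 0.1197]
red [ 0.5206 -0.0036]
```

```bash
cat > go.py <<'E'
import sys
from h import *
from scipy.spatial.transform import Rotation as Ro
s=readout.state(); R=Ro.from_rotvec(s['eef_rot']).as_matrix(); p=s['tcp_pos']
print('t',round(s['time_s'],2),'tcp',np.round(p,4),'yhead',round(float(np.degrees(np.arctan2(R[1,1],R[0,1]))),2),'zaxis',np.round(R[:,2],4),'F',np.round(s['contact_force'],2),'M',np.round(s['moment'],3),'w',round(s['gripper_width'],3),'gf',round(s['grasp_force'],1),'q7',round(s['qpos'][6],2))
if len(sys.argv)>3:
    tgt=np.array([float(v) for v in sys.argv[1:4]]); d=R.T@(tgt-p)
    print('shift units total',np.round(d/.2,4),'rows>=',np.linalg.norm(d)/.05)
if len(sys.argv)>4:
    y=np.radians(float(sys.argv[4])); yy=np.array([np.cos(y),np.sin(y),0]); zz=np.array([0,0,-1.]); G=np.c_[np.cross(yy,zz),yy,zz]
    r=np.degrees(Ro.from_matrix(R.T@G).as_rotvec()); print('turn units total',np.round(r/60,4),'rows>=',abs(r).max()/8.59)
E
python3 -m inch '[[0,0,-0.25,0,0,0,1],[-0.216,-0.106,0,0,0,0,1],[-0.216,-0.106,0,0,0,0,1],[-0.216,-0.106,0,0,0,0,1],[-0.216,-0.106,0,0,0,0,1],[-0.216,-0.106,0,0,0,0,1],[-0.216,-0.106,0,0,0,0,1],[-0.216,-0.106,0,0,0,0,1],[-0.216,-0.106,0,0,0,0,1],[-0.216,-0.106,0,0,0,0,1]]'
python3 go.py .532 -.248 .4 97.8
```

```text
time_s: 1.1
tcp_pos: [0.5008, 0.2983, 0.4544]
eef_rot: [-0.469, -3.106, 0.001]
contact_force: [0.3, 1.2, 0.4]
gripper_width: 1.001
grasp_force: 0.0
t 1.1 tcp [0.5008 0.2983 0.4544] yhead 72.83 zaxis [-6.e-04 -3.e-04 -1.e+00] F [0.26 1.17 0.36] M [ 0.085 -0.069  0.031] w 1.001 gf 0.0 q7 0.51
shift units total [-0.9559 -2.5637  0.273 ] rows>= 10.99868334199923
turn units total [-4.000e-04 -6.000e-04 -4.162e-01] rows>= 2.907105930819001
```

```bash
python3 -m inch '[[-0.08,-0.214,0,0,0,0,1],[-0.08,-0.214,0,0,0,0,1],[-0.08,-0.214,0,0,0,0,1],[-0.08,-0.214,0,0,0,0,1],[-0.08,-0.214,0,0,0,0,1],[-0.08,-0.214,0,0,0,0,1],[-0.08,-0.214,0,0,0,0,1],[-0.08,-0.214,0,0,0,0,1],[-0.08,-0.214,0,0,0,0,1],[-0.08,-0.214,0,0,0,0,1],[-0.08,-0.214,0,0,0,0,1],[-0.08,-0.21,0,0,0,0,1],[0,0,0.1,0,0,-0.104,1],[0,0,0.1,0,0,-0.104,1],[0,0,0.1,0,0,-0.104,1],[0,0,0,0,0,-0.104,1],[0,0,0,0,0,0,1]]'
python3 go.py .532 -.248 .28 97.8; python3 - <<'E'
from h import *
t=snap('top','t1')
E
```

```text
time_s: 2.8
tcp_pos: [0.5313, -0.2467, 0.3936]
eef_rot: [0.213, -3.132, -0.002]
contact_force: [0.2, -0.1, -0.6]
gripper_width: 1.001
grasp_force: 0.0
t 2.8 tcp [ 0.5313 -0.2467  0.3936] yhead 97.8 zaxis [-0.0019  0.0013 -1.    ] F [ 0.25 -0.05 -0.6 ] M [ 0.068  0.001 -0.011] w 1.001 gf 0.0 q7 1.8
shift units total [-0.0036 -0.0076  0.5681] rows>= 2.2724682177681994
turn units total [ 0.0015 -0.0017 -0.0001] rows>= 0.011560316975971556
```

```bash
python3 -m inch '[[-0.004,-0.008,0,0,0,0,0.45],[0,0,0.2,0,0,0,0.45],[0,0,0.2,0,0,0,0.45],[0,0,0.2,0,0,0,0.45],[0,0,0.15,0,0,0,0.45],[0,0,0.098,0,0,0,0.45],[0,0,0,0,0,0,0.45],[0,0,0,0,0,0,0.45]]'
python3 go.py .532 -.248 .224 97.8;  python3 -m inch '[[0,0,0,0,0,0,0],[0,0,0,0,0,0,0],[0,0,0,0,0,0,0],[0,0,0,0,0,0,0],[0,0,0,0,0,0,0],[0,0,0,0,0,0,0],[0,0,0,0,0,0,0]]'; python3 go.py
```

```text
time_s: 3.65
tcp_pos: [0.5332, -0.2481, 0.2257]
eef_rot: [-0.212, 3.134, -0.001]
contact_force: [0.0, -0.3, 0.8]
gripper_width: 0.446
grasp_force: 0.0
t 3.65 tcp [ 0.5332 -0.2481  0.2257] yhead 97.75 zaxis [ 7.e-04 -5.e-04 -1.e+00] F [ 0.01 -0.28  0.79] M [-0.014 -0.013  0.009] w 0.446 gf 0.0 q7 1.7
shift units total [0.0057 0.0013 0.0084] rows>= 0.04114538726418571
turn units total [-0.0006  0.0006 -0.0009] rows>= 0.00632926466819227
time_s: 4.35
tcp_pos: [0.533, -0.2483, 0.2258]
eef_rot: [-0.213, 3.133, -0.001]
contact_force: [-0.4, -0.2, 4.7]
gripper_width: 0.156
grasp_force: 30.0
t 4.35 tcp [ 0.533  -0.2483  0.2258] yhead 97.78 zaxis [ 1.3e-03 -6.0e-04 -1.0e+00] F [-0.38 -0.23  4.73] M [ 0.019  0.073 -0.041] w 0.156 gf 30.0 q7 1.7
```

```bash
python3 -m inch '[[0,0,-0.05,0,0,0,0],[0,0,-0.15,0,0,0,0],[0,0,-0.2,0,0,0,0],[0,0,-0.2,0,0,0,0],[0,0,-0.1,0,0,0,0],[-0.0175,0.203,0,0,0,0,0],[-0.0175,0.203,0,0,0,0,0],[-0.0175,0.203,0,0,0,0,0],[-0.0175,0.203,0,0,0,0,0],[-0.0175,0.203,0,0,0,0,0],[-0.0175,0.203,0,0,0,0,0],[0,0,0,0,0,-0.117,0],[0,0,0,0,0,0,0],[0,0,0,0,0,0,0],[0,0,0,0,0,0,0]]'
python3 go.py .5207 -.0044 .366 104.8; python3 - <<'E'
from h import *
c=snap('scene','s2'); s=readout.state()
im=c['pixels']; K=np.array([[c['fx'],0,c['cx']],[0,c['fy'],c['cy']],[0,0,1.]])
r,_=cv2.Rodrigues(np.array(c['R'])); uv,_=cv2.projectPoints(np.array([s['tcp_pos']-[0,0,.147+.03]]),r,np.array(c['t']),K,np.array(c['dist']))
u,v=uv.ravel().astype(int);print(u,v)
cv2.imwrite('pics/s2c.png',cv2.resize(im[v-50:v+50,u-60:u+60],(800,600),interpolation=cv2.INTER_CUBIC))
E
```

```text
time_s: 5.85
tcp_pos: [0.5204, -0.0054, 0.3651]
eef_rot: [0.397, -3.116, 0.001]
contact_force: [-0.2, 0.1, -1.2]
gripper_width: 0.154
grasp_force: 30.0
t 5.85 tcp [ 0.5204 -0.0054  0.3651] yhead 104.54 zaxis [-5.e-04 -8.e-04 -1.e+00] F [-0.16  0.15 -1.2 ] M [ 0.07   0.024 -0.045] w 0.154 gf 30.0 q7 1.43
shift units total [-0.0027  0.0046 -0.0048] rows>= 0.028489613678355015
turn units total [-0.0007 -0.0006 -0.0043] rows>= 0.030243474329644547
231 173
```

View pics/s2c.png

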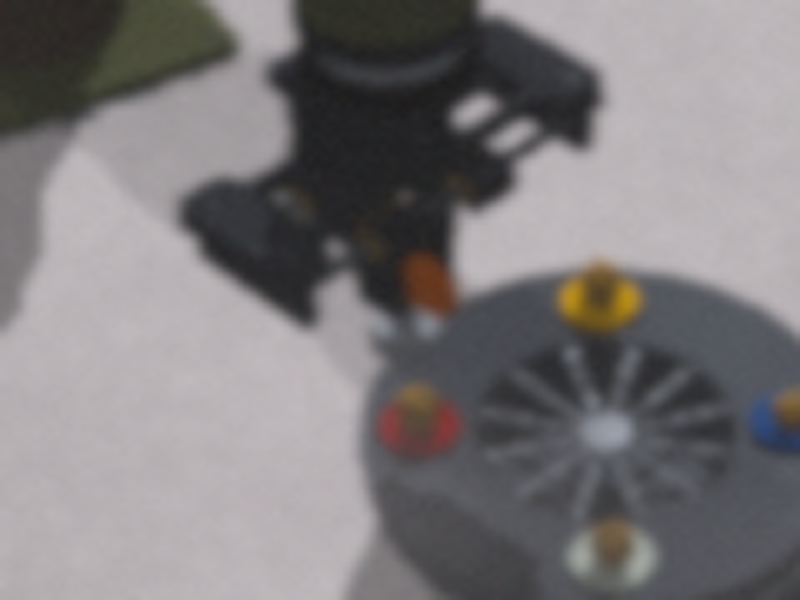

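The key is held upright over the red collar, with its near bar end at crop (430,285). I check its offset along the bar from that.

```bash
python3 - <<'E'
from h import *
from scipy.spatial.transform import Rotation as Ro
c=ld('s2'); s=readout.state(); R=Ro.from_rotvec(s['eef_rot']).as_matrix()
h=cv2.cvtColor(c['pixels'],cv2.COLOR_BGR2HSV)[150:176,228:243].astype(int)
m=(h[...,0]<15)&(h[...,1]>120); p=np.argwhere(m)[:,::-1]+[228,150]
print('bar px x',p.min(0),p.max(0),p.mean(0),len(p))
K=np.array([[c['fx'],0,c['cx']],[0,c['fy'],c['cy']],[0,0,1.]]);r,_=cv2.Rodrigues(np.array(c['R']))
T=lambda P:cv2.projectPoints(np.array(P),r,np.array(c['t']),K,np.array(c['dist']))[0].reshape(-1,2)
# end face corners of bar for key centred on TCP (tool -x is toward camera), z: bar spans tcp-.161..tcp-.137
tp=s['tcp_pos']; 
for off in(-.004,0,.004):
    q=T([tp+R@np.array([-.030-off,y,z]) for y in(-.007,.007) for z in(.137,.161)]); print(off,np.round(q,1).tolist())
sock=T([tp+R@np.array([x,y,z]) for x in(-.0125,.0125) for y in(-.0125,.0125) for z in(.211,)]);print('socket bottom',np.round(sock,1).tolist())
E
```

```text
bar px x [231 165] [238 174] [234.58823529 169.54901961] 51
-0.004 [[235.4, 170.4], [235.7, 175.9], [238.8, 167.9], [239.0, 173.5]]
0 [[236.3, 171.1], [236.6, 176.6], [239.7, 168.6], [240.0, 174.1]]
0.004 [[237.3, 171.8], [237.5, 177.3], [240.7, 169.3], [240.9, 174.8]]
socket bottom [[231.9, 185.6], [237.7, 181.3], [226.3, 181.4], [232.2, 177.1]]
```

```bash
python3 -m inch '[[-0.011,0.006,0.04,0,0,-0.004,0],[0,0,0.06,0,0,0,0],[0,0,0.02,0,0,0,0],[0,0,0.005,0,0,0,0],[0,0,0.005,0,0,0,0],[0,0,0,0,0,0,0]]'; python3 go.py .5222 -.0038 .338 104.8
for i in 1; do python3 -m inch '[[0,0,0.005,0,0,0,0],[0,0,0.005,0,0,0,0],[0,0,0.005,0,0,0,0]]'; done; python3 go.py
```

```text
time_s: 6.5
tcp_pos: [0.5224, -0.0021, 0.3391]
eef_rot: [-0.411, 3.114, 0.0]
contact_force: [-0.1, -0.0, -1.4]
gripper_width: 0.155
grasp_force: 30.0
t 6.5 tcp [ 0.5224 -0.0021  0.3391] yhead 105.05 zaxis [ 1.e-04  1.e-04 -1.e+00] F [-0.07 -0.03 -1.4 ] M [ 0.022 -0.012 -0.012] w 0.155 gf 30.0 q7 1.41
shift units total [ 0.003  -0.0079  0.0054] rows>= 0.040275190176483844
turn units total [0.0001 0.0001 0.0041] rows>= 0.028564236966868155
time_s: 6.8
tcp_pos: [0.5224, -0.0022, 0.3362]
eef_rot: [-0.411, 3.114, 0.0]
contact_force: [-0.3, 0.0, -1.5]
gripper_width: 0.155
grasp_force: 30.0
t 6.8 tcp [ 0.5224 -0.0022  0.3362] yhead 105.04 zaxis [ 4.e-04  1.e-04 -1.e+00] F [-0.3   0.03 -1.47] M [0.046 0.002 0.006] w 0.155 gf 30.0 q7 1.41
```

```bash
python3 -m inch '[[0.002,-0.008,0,0,0,0.004,0],[0,0,0.005,0,0,0,0],[0,0,0.005,0,0,0,0],[0,0,0.005,0,0,0,0],[0,0,0,0,0,0,0]]' >/dev/null; python3 go.py
python3 -m inch '[[0,0,0.005,0,0,0,0],[0,0,0.005,0,0,0,0],[0,0,0.005,0,0,0,0]]'>/dev/null; python3 go.py .5222 -.0038 .338 104.8
```

```text
t 7.3 tcp [ 0.5223 -0.0038  0.3329] yhead 104.81 zaxis [-3.e-04  1.e-04 -1.e+00] F [-0.42 -0.25 -0.84] M [ 0.005 -0.019  0.081] w 0.158 gf 30.0 q7 1.41
t 7.6 tcp [ 0.5224 -0.0038  0.33  ] yhead 104.81 zaxis [ 0.e+00  1.e-04 -1.e+00] F [-0.36  0.13 -1.39] M [-0.003  0.002 -0.018] w 0.154 gf 30.0 q7 1.41
shift units total [ 0.0008  0.0001 -0.0399] rows>= 0.15978785920439414
turn units total [0.0001 0.     0.0001] rows>= 0.0007026324434319846
```

```bash
cat > ck.py <<'E'
import sys
from h import *
s=readout.state(); f=s['contact_force']; print('z',round(s['tcp_pos'][2],4),np.round(s['tcp_pos'][:2],4),'F',np.round(f,1),'M',np.round(s['moment'],3),flush=True)
sys.exit(bool(f[2]+1.4>2 or np.hypot(f[0],f[1])>3))
E
python3 -m inch '[[0,0,0.005,0,0,0,0],[0,0,0.004,0,0,0,0]]'>/dev/null; python3 ck.py && python3 -m inch '[[0,0,0.005,0,0,0,0],[0,0,0.004,0,0,0,0]]'>/dev/null; python3 ck.py && python3 -m inch '[[0,0,0.005,0,0,0,0],[0,0,0.004,0,0,0,0]]'>/dev/null; python3 ck.py && python3 -m inch '[[0,0,0.005,0,0,0,0],[0,0,0.004,0,0,0,0]]'>/dev/null; python3 ck.py && python3 -m inch '[[0,0,0.005,0,0,0,0],[0,0,0.004,0,0,0,0]]'>/dev/null; python3 ck.py
```

```text
z 0.3282 [ 0.5223 -0.0038] F [ 0.4 -0.2 -1.2] M [0.041 0.021 0.01 ]
z 0.3264 [ 0.5224 -0.0038] F [ 0.2 -0.1 -2.3] M [ 0.051  0.016 -0.04 ]
z 0.3246 [ 0.5224 -0.0038] F [ 0.4  0.7 -1.1] M [ 0.084 -0.006 -0.023]
z 0.3228 [ 0.5223 -0.0038] F [-0.7  0.3 -1.4] M [0.067 0.039 0.003]
z 0.321 [ 0.5224 -0.0038] F [-0.5 -0.2 -1.7] M [ 0.08  -0.026  0.066]
```

```bash

python3 -m inch '[[0,0,0.005,0,0,0,0],[0,0,0.004,0,0,0,0]]'>/dev/null; python3 ck.py && python3 -m inch '[[0,0,0.005,0,0,0,0],[0,0,0.004,0,0,0,0]]'>/dev/null; python3 ck.py && python3 -m inch '[[0,0,0.005,0,0,0,0],[0,0,0.004,0,0,0,0]]'>/dev/null; python3 ck.py && python3 -m inch '[[0,0,0.005,0,0,0,0],[0,0,0.003,0,0,0,0]]'>/dev/null; python3 ck.py && python3 -m inch '[[0,0,0.005,0,0,0,0],[0,0,0.003,0,0,0,0]]'>/dev/null; python3 ck.py && python3 -m inch '[[0,0,0.005,0,0,0,0],[0,0,0.003,0,0,0,0]]'>/dev/null; python3 ck.py
```

```text
z 0.3195 [ 0.5225 -0.0038] F [-0.2  0.4  6.7] M [-0.003  0.36  -0.028]
z 0.3195 [ 0.5225 -0.0038] F [-0.2  0.4  6.7] M [-0.003  0.36  -0.028]
z 0.3195 [ 0.5225 -0.0038] F [-0.2  0.4  6.7] M [-0.003  0.36  -0.028]
z 0.3195 [ 0.5225 -0.0038] F [-0.2  0.4  6.7] M [-0.003  0.36  -0.028]
z 0.3195 [ 0.5225 -0.0038] F [-0.2  0.4  6.7] M [-0.003  0.36  -0.028]
z 0.3195 [ 0.5225 -0.0038] F [-0.2  0.4  6.7] M [-0.003  0.36  -0.028]
```

```bash
python3 -m inch '[[0,0,0,0,0,0,0]]'>/dev/null; python3 ck.py;python3 -m inch '[[0,0,0,0,0,0,0]]'>/dev/null; python3 ck.py;python3 go.py;  python3 - <<'E'
from h import *
c=snap('scene','s3'); im=c['pixels']
cv2.imwrite('pics/s3c.png',cv2.resize(im[140:215,200:300],(800,600),interpolation=cv2.INTER_CUBIC))
E
```

```text
z 0.3196 [ 0.5224 -0.0038] F [-0.7  0.1  1.4] M [ 0.049  0.102 -0.045]
z 0.3196 [ 0.5224 -0.0038] F [-0.9 -0.2  2.9] M [-0.037  0.159 -0.017]
t 9.0 tcp [ 0.5224 -0.0038  0.3196] yhead 104.8 zaxis [ 4.e-04  1.e-04 -1.e+00] F [-0.94 -0.19  2.86] M [-0.037  0.159 -0.017] w 0.154 gf 30.0 q7 1.4
```

View pics/s3c.png

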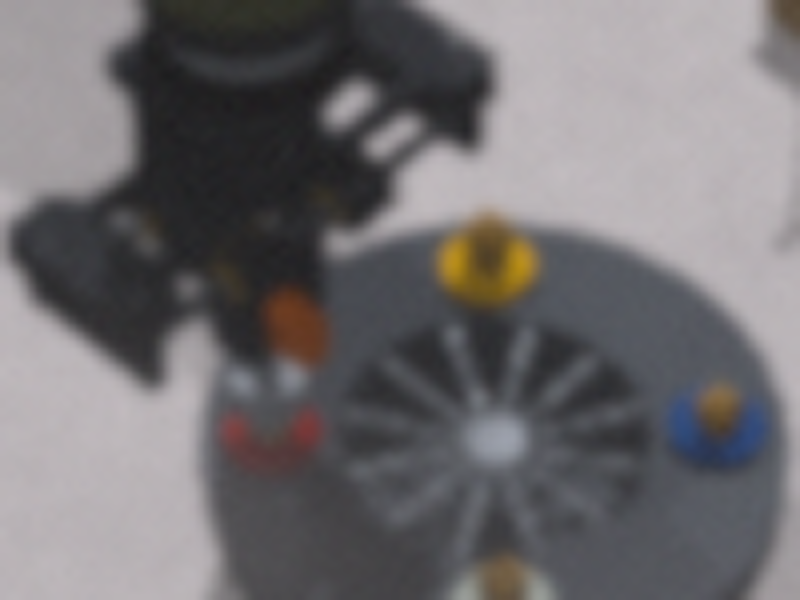

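The crop shows the key socket on the red nipple, at crop (270,390) above the collar at (270,440). To tell whether it is seated or only resting on the tip, I compare the nipple's image height with both hypotheses.

```bash
python3 - <<'E'
from h import *
c=ld('s2');K=np.array([[c['fx'],0,c['cx']],[0,c['fy'],c['cy']],[0,0,1.]]);r,_=cv2.Rodrigues(np.array(c['R']))
T=lambda P:cv2.projectPoints(np.array(P),r,np.array(c['t']),K,np.array(c['dist']))[0].reshape(-1,2)
hsv=cv2.cvtColor(c['pixels'],cv2.COLOR_BGR2HSV)
for n,x,y in(('red',.5207,-.0042),('yellow',.4884,.1188),('blue',.6115,.1512),('white',.6438,.028)):
    q=T([[x,y,z] for z in(.096,.11,.117,.124)]); print(n,np.round(q,1).tolist())
    u=int(round(q[1,0])); v0=int(q[3,1])-4
    for v in range(v0,v0+13): print(v,hsv[v,u-1:u+2].tolist(),c['pixels'][v,u].tolist())
    
E
python3 -m inch '[[0,0,-0.002,0,0,0,0],[0,0,0,0,0,0,0]]'>/dev/null; python3 ck.py
```

```text
red [[233.2, 193.3], [233.0, 190.4], [232.9, 189.0], [232.8, 187.6]]
183 [[125, 19, 81], [111, 23, 79], [115, 19, 81]] [79, 74, 72]
184 [[115, 19, 81], [116, 21, 84], [110, 18, 83]] [84, 78, 77]
185 [[120, 12, 85], [110, 9, 81], [113, 12, 82]] [81, 79, 78]
186 [[10, 17, 91], [13, 33, 94], [11, 30, 92]] [82, 87, 94]
187 [[16, 69, 111], [15, 83, 114], [17, 74, 107]] [77, 96, 114]
188 [[17, 107, 124], [17, 113, 124], [18, 106, 116]] [69, 100, 124]
189 [[17, 117, 122], [18, 124, 121], [17, 116, 114]] [62, 97, 121]
190 [[16, 112, 107], [17, 119, 111], [17, 118, 112]] [59, 89, 111]
191 [[15, 98, 96], [16, 107, 98], [16, 110, 100]] [57, 79, 98]
192 [[13, 92, 91], [16, 92, 89], [16, 96, 90]] [57, 74, 89]
193 [[12, 90, 93], [15, 82, 87], [14, 82, 87]] [59, 73, 87]
194 [[8, 85, 93], [11, 81, 88], [10, 82, 87]] [60, 70, 88]
195 [[3, 84, 94], [6, 89, 89], [5, 86, 89]] [58, 64, 89]
yellow [[260.3, 172.5], [260.4, 169.7], [260.4, 168.2], [260.4, 166.8]]
162 [[165, 8, 188], [162, 7, 187], [165, 8, 188]] [185, 182, 187]
163 [[161, 11, 188], [165, 8, 188], [165, 8, 188]] [185, 182, 188]
164 [[165, 8,
[... 1844 characters left out ...]
]] [64, 61, 63]
208 [[170, 11, 68], [6, 18, 71], [8, 14, 74]] [66, 67, 71]
209 [[15, 32, 79], [15, 59, 87], [14, 61, 92]] [67, 77, 87]
210 [[16, 71, 100], [16, 84, 106], [16, 88, 110]] [71, 90, 106]
211 [[17, 88, 110], [17, 99, 111], [16, 98, 115]] [68, 92, 111]
212 [[16, 89, 109], [17, 99, 111], [17, 99, 111]] [68, 92, 111]
213 [[17, 80, 105], [17, 98, 107], [17, 95, 107]] [66, 89, 107]
214 [[17, 70, 99], [15, 89, 100], [16, 86, 98]] [65, 83, 100]
215 [[17, 56, 95], [15, 78, 92], [15, 71, 93]] [64, 78, 92]
216 [[15, 43, 96], [16, 54, 90], [17, 51, 90]] [71, 81, 90]
217 [[18, 27, 96], [16, 30, 92], [19, 30, 94]] [81, 87, 92]
z 0.3196 [ 0.5224 -0.0038] F [-0.2  0.7 -0. ] M [0.067 0.062 0.028]
```

The nipple's apparent top is about 0.122 m, so the key is fully seated on it (0.1087 + 0.013). I back off slightly, then turn clockwise with force checks.

```bash
python3 -m inch '[[0,0,-0.002,0,0,0,0],[0,-0.001,0,0,0,0.1,0],[0,-0.001,0,0,0,0.1,0],[0,-0.001,0,0,0,0.1,0],[0,-0.001,0,0,0,0.1,0]]'>/dev/null; python3 ck.py;  python3 -m inch '[[0,-0.001,0,0,0,0.1,0],[0,-0.001,0,0,0,0.1,0],[0,-0.001,0,0,0,0.1,0],[0,-0.001,0,0,0,0.1,0],[0,0,0,0,0,0,0]]'>/dev/null; python3 ck.py; python3 go.py
```

```text
z 0.3199 [ 0.5224 -0.0042] F [ 0.5  0.5 -2.9] M [0.169 0.023 0.092]
z 0.3199 [ 0.5222 -0.005 ] F [ 0.8  0.3 -1.5] M [ 0.118 -0.111 -0.045]
t 10.25 tcp [ 0.5222 -0.005   0.3199] yhead 56.81 zaxis [-1.e-04  0.e+00 -1.e+00] F [ 0.81  0.35 -1.53] M [ 0.118 -0.111 -0.045] w 0.154 gf 30.0 q7 0.85
```

```bash
python3 -m inch '[[0,-0.001,0,0,0,0.13,0],[0,-0.001,0,0,0,0.13,0],[0,-0.001,0,0,0,0.13,0],[0,-0.001,0,0,0,0.13,0],[0,-0.001,0,0,0,0.13,0],[0,0,0,0,0,0,0]]'>/dev/null; python3 ck.py&&  python3 -m inch '[[0,-0.001,0,0,0,0.13,0],[0,-0.001,0,0,0,0.13,0],[0,-0.001,0,0,0,0.13,0],[0,-0.001,0,0,0,0.13,0],[0,0,0,0,0,0,0]]'>/dev/null; python3 ck.py&& python3 -m inch '[[0,-0.001,0,0,0,0.13,0],[0,-0.001,0,0,0,0.13,0],[0,-0.001,0,0,0,0.13,0],[0,-0.001,0,0,0,0.13,0],[0,0,0,0,0,0,0]]'>/dev/null; python3 ck.py; python3 go.py
```

```text
z 0.3199 [ 0.5214 -0.0058] F [ 0.8  0.2 -1.6] M [0.05  0.023 0.025]
z 0.3199 [ 0.5204 -0.0059] F [-1.5  0.4 -2. ] M [ 0.003  0.201 -0.026]
z 0.3198 [ 0.5196 -0.0056] F [-1.4  0.2 -1.4] M [0.021 0.336 0.007]
t 11.85 tcp [ 0.5196 -0.0056  0.3198] yhead -44.29 zaxis [-1.6e-03 -1.0e-04 -1.0e+00] F [-1.41  0.23 -1.43] M [0.021 0.336 0.007] w 0.153 gf 30.0 q7 -0.28
```

```bash
python3 -m inch '[[-0.002,-0.003,0,0,0,0.13,0],[0,-0.001,0,0,0,0.13,0],[0,-0.001,0,0,0,0.13,0],[0,-0.001,0,0,0,0.13,0],[0,0,0,0,0,0.1,0],[0,0,0,0,0,0.068,0],[0,0,0,0,0,0,0],[0,0,0,0,0,0,0]]'>/dev/null; python3 ck.py; python3 go.py 0 0 0 -85.7
```

```text
z 0.3199 [ 0.5188 -0.0047] F [-0.4  1.5 -1.4] M [ 0.249  0.295 -0.001]
t 12.65 tcp [ 0.5188 -0.0047  0.3199] yhead -85.53 zaxis [-0.0012  0.0011 -1.    ] F [-0.45  1.46 -1.41] M [ 0.249  0.295 -0.001] w 0.155 gf 30.0 q7 -0.78
shift units total [-2.5823 -0.224   1.6025] rows>= 12.189401701060795
turn units total [-0.0011  0.0011  0.0029] rows>= 0.020013487145978587
```

```bash
python3 -m inch '[[-0.0025,-0.0025,0,0,0,0,0],[0,0,0,0,0,0,0]]'>/dev/null; python3 ck.py; python3 -m inch '[[0,0,0,0,0,0,0]]' >/dev/null; python3 ck.py;  python3 -m inch '[[-0.0025,-0.0025,0,0,0,0,0],[0,0,0,0,0,0,0]]'>/dev/null; python3 ck.py; python3 -m inch '[[0,0,0,0,0,0,0]]' >/dev/null; python3 ck.py
```

```text
z 0.32 [ 0.5184 -0.0045] F [-0.2  1.2 -3.7] M [0.234 0.099 0.023]
z 0.32 [ 0.5184 -0.0045] F [-0.4  0.6 -3.7] M [0.183 0.142 0.019]
z 0.3201 [ 0.5181 -0.0043] F [ 1.1 -0.1 -3.9] M [ 0.135 -0.037  0.03 ]
z 0.3202 [ 0.518  -0.0043] F [ 1.   0.1 -4.4] M [-0.001 -0.057  0.007]
```

```bash
python3 -m inch '[[0,0.001,0,0,0,-0.09,0],[0,0.001,0,0,0,-0.09,0],[0,0,0,0,0,0,0]]'>/dev/null; python3 ck.py; python3 -m inch '[[0,0,-0.02,0,0,0,0],[0,0,-0.04,0,0,0,0],[0,0,-0.06,0,0,0,0],[0,0,-0.1,0,0,0,0],[0,0,-0.1,0,0,0,0],[0,0,0,0,0,0,0]]' >/dev/null; python3 ck.py; python3 go.py
python3 - <<'E'
from h import *
T0=ld('top0');S2=ld('s2');S4=snap('scene','s4')
a=[c['pixels'][165:215,205:285] for c in(S2,S4)]
cv2.imwrite('pics/cmp.png',np.vstack([cv2.resize(x,(480,300),interpolation=cv2.INTER_CUBIC) for x in a]))
E
```

```text
z 0.3205 [ 0.5179 -0.005 ] F [-0.4  0.5 -1.5] M [0.037 0.176 0.018]
z 0.3869 [ 0.5187 -0.005 ] F [-0.4  0.4 -2.3] M [ 0.004  0.119 -0.009]
t 14.15 tcp [ 0.5187 -0.005   0.3869] yhead -75.12 zaxis [ 5.7e-03 -5.0e-04 -1.0e+00] F [-0.42  0.36 -2.33] M [ 0.004  0.119 -0.009] w 0.156 gf 30.0 q7 -0.74
```

View pics/cmp.png

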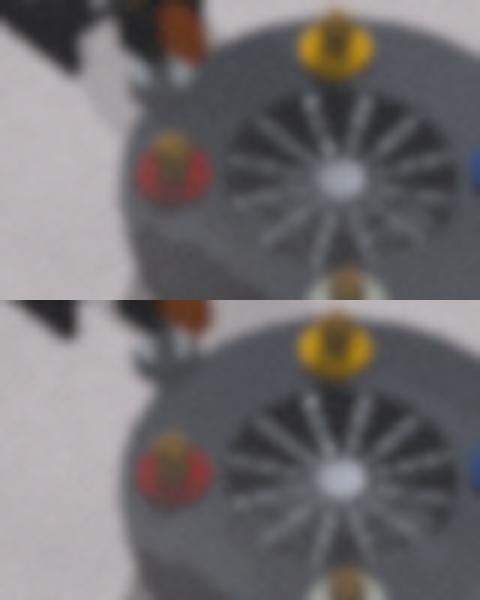

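```bash
python3 -m inch '[[0.003,-0.157,0,0,0,0,0],[0.003,-0.157,0,0,0,0,0],[0.003,-0.157,0,0,0,0,0],[0.003,-0.157,0,0,0,0,0],[0,0,0,0,0,-0.136,0],[0,0,0,0,0,-0.136,0],[0,0,0,0,0,-0.136,0],[0,0,0,0,0,-0.136,0],[0,0,0,0,0,-0.136,0],[0,0,0,0,0,-0.136,0],[0,0,0,0,0,-0.136,0],[0,0,0,0,0,-0.136,0],[0,0,0,0,0,-0.136,0],[0,0,0,0,0,-0.136,0],[0,0,0,0,0,-0.136,0],[0,0,0,0,0,0,0],[0,0,0,0,0,0,0]]'>/dev/null; python3 go.py .4887 .1169 .340 14.8
```

```text
t 15.9 tcp [0.4877 0.1173 0.3836] yhead 14.47 zaxis [-0.0011  0.     -1.    ] F [-0.56 -0.46 -2.6 ] M [-0.09   0.051 -0.025] w 0.158 gf 30.0 q7 0.17
shift units total [-0.0031  0.0047  0.2182] rows>= 0.8730987490441757
turn units total [-0.001  -0.0003 -0.0055] rows>= 0.038523051513346285
```

```bash
python3 -m inch '[[-0.003,0.005,0.1,0,0,-0.005,0],[0,0,0.07,0,0,0,0],[0,0,0.03,0,0,0,0],[0,0,0.01,0,0,0,0],[0,0,0,0,0,0,0]]'>/dev/null; python3 go.py .4887 .1169 .335 14.8
```

```text
t 16.4 tcp [0.4891 0.1171 0.3421] yhead 14.93 zaxis [-0.e+00 -1.e-04 -1.e+00] F [-0.62  0.   -1.22] M [-0.087  0.067 -0.038] w 0.155 gf 30.0 q7 0.2
shift units total [-0.0007 -0.0021  0.0356] rows>= 0.1426183621232137
turn units total [-0.0001  0.0001  0.0022] rows>= 0.015156652060437903
```

```bash
python3 -m inch '[[-0.001,-0.002,0.01,0,0,0.002,0],[0,0,0.01,0,0,0,0],[0,0,0.005,0,0,0,0]]'>/dev/null; python3 ck.py && python3 -m inch '[[0,0,0.005,0,0,0,0],[0,0,0.005,0,0,0,0]]'>/dev/null; python3 ck.py && python3 -m inch '[[0,0,0.005,0,0,0,0],[0,0,0.005,0,0,0,0]]'>/dev/null; python3 ck.py && python3 -m inch '[[0,0,0.005,0,0,0,0],[0,0,0.005,0,0,0,0]]'>/dev/null; python3 ck.py && python3 -m inch '[[0,0,0.005,0,0,0,0],[0,0,0.005,0,0,0,0]]'>/dev/null; python3 ck.py && python3 -m inch '[[0,0,0.005,0,0,0,0],[0,0,0.004,0,0,0,0]]'>/dev/null; python3 ck.py && python3 -m inch '[[0,0,0.005,0,0,0,0],[0,0,0.004,0,0,0,0]]'>/dev/null; python3 ck.py
```

```text
z 0.3372 [0.4887 0.1168] F [ 0.3  0.4 -0.7] M [-0.109  0.027 -0.031]
z 0.3351 [0.4887 0.1168] F [ 0.9 -0.4 -1.7] M [-0.064  0.059 -0.012]
z 0.333 [0.4887 0.1168] F [ 0.1  0.8 -2.1] M [-0.047  0.044  0.032]
z 0.331 [0.4887 0.1168] F [ 0.8  0.3 -2. ] M [-0.085  0.035 -0.009]
z 0.329 [0.4887 0.1168] F [-0.5  0.5 -1. ] M [-0.069  0.056 -0.029]
z 0.3272 [0.4887 0.1168] F [-1.1 -0.9 -1.2] M [-0.058  0.085  0.008]
z 0.3254 [0.4887 0.1168] F [-0.2 -0.4 -0.8] M [-0.009  0.004  0.003]
```

```bash
M() { :; }; python3 -m inch '[[0,0,0.005,0,0,0,0],[0,0,0.004,0,0,0,0]]'>/dev/null; python3 ck.py && python3 -m inch '[[0,0,0.005,0,0,0,0],[0,0,0.004,0,0,0,0]]'>/dev/null; python3 ck.py && python3 -m inch '[[0,0,0.004,0,0,0,0],[0,0,0.004,0,0,0,0]]'>/dev/null; python3 ck.py && python3 -m inch '[[0,0,0.004,0,0,0,0],[0,0,0.004,0,0,0,0]]'>/dev/null; python3 ck.py && python3 -m inch '[[0,0,0.004,0,0,0,0],[0,0,0.004,0,0,0,0]]'>/dev/null; python3 ck.py && python3 -m inch '[[0,0,0.004,0,0,0,0],[0,0,0.004,0,0,0,0]]'>/dev/null; python3 ck.py && python3 -m inch '[[0,0,0.004,0,0,0,0],[0,0,0.004,0,0,0,0]]'>/dev/null; python3 ck.py
```

```text
z 0.3236 [0.4887 0.1168] F [-0.3  0.  -1.9] M [-0.144  0.065  0.023]
z 0.3218 [0.4887 0.1168] F [-0.4  0.1 -2. ] M [-0.019  0.049  0.016]
z 0.3205 [0.4888 0.1168] F [-1.3  0.2  8.1] M [-0.144  0.336  0.053]
z 0.3205 [0.4888 0.1168] F [-1.3  0.2  8.1] M [-0.144  0.336  0.053]
z 0.3205 [0.4888 0.1168] F [-1.3  0.2  8.1] M [-0.144  0.336  0.053]
z 0.3205 [0.4888 0.1168] F [-1.3  0.2  8.1] M [-0.144  0.336  0.053]
z 0.3205 [0.4888 0.1168] F [-1.3  0.2  8.1] M [-0.144  0.336  0.053]
```

```bash
python3 -m inch '[[0,0,-0.004,0,0,0,0],[0,0,0,0,0,0,0]]'>/dev/null; python3 ck.py; python3 -m inch '[[0,-0.001,0,0,0,0.11,0],[0,-0.001,0,0,0,0.11,0],[0,-0.001,0,0,0,0.11,0],[0,-0.001,0,0,0,0.11,0],[0,0,0,0,0,0,0]]'>/dev/null; python3 ck.py&&  python3 -m inch '[[0,-0.0014,0,0,0,0.12,0],[0,-0.0014,0,0,0,0.12,0],[0,-0.0014,0,0,0,0.12,0],[0,-0.0014,0,0,0,0.12,0],[0,0,0,0,0,0,0]]'>/dev/null; python3 ck.py; python3 go.py .4864 .119 .3215
```

```text
z 0.3212 [0.4887 0.1168] F [-0.5 -0.1 -0.8] M [-0.022  0.036 -0.048]
z 0.321 [0.4877 0.117 ] F [ 0.9  1.  -1.8] M [ 0.076  0.186 -0.022]
z 0.321 [0.4867 0.1174] F [-0.4  1.2 -1.2] M [0.086 0.159 0.017]
t 19.7 tcp [0.4867 0.1174 0.321 ] yhead -40.2 zaxis [-4.e-04 -4.e-04 -1.e+00] F [-0.41  1.17 -1.23] M [0.086 0.159 0.017] w 0.152 gf 30.0 q7 -0.4
shift units total [ 0.0051 -0.0065 -0.0027] rows>= 0.03462615053541913
```

```bash
python3 -m inch '[[0,-0.003,0,0,0,0.13,0],[0,-0.0014,0,0,0,0.13,0],[0,-0.0014,0,0,0,0.13,0],[0,-0.0014,0,0,0,0.13,0],[0,0,0,0,0,0,0]]'>/dev/null; python3 ck.py; python3 go.py;  python3 -m inch '[[0,-0.0014,0,0,0,0.12,0],[0,-0.001,0,0,0,0.08,0],[0,0,0,0,0,0,0]]'>/dev/null; python3 ck.py; python3 -m inch '[[0,0,0,0,0,0,0]]'>/dev/null; python3 ck.py; python3 -m inch '[[0,0,0,0,0,0,0]]'>/dev/null; python3 go.py .4862 .1187 .3215 -85.7
```

```text
z 0.321 [0.486  0.1183] F [ 0.6  0.6 -1. ] M [0.047 0.137 0.011]
t 20.2 tcp [0.486  0.1183 0.321 ] yhead -71.32 zaxis [-2.e-04 -6.e-04 -1.e+00] F [ 0.65  0.63 -1.04] M [0.047 0.137 0.011] w 0.155 gf 30.0 q7 -0.77
z 0.321 [0.4858 0.1187] F [-0.2  0.6 -1.5] M [0.084 0.188 0.039]
z 0.321 [0.4858 0.1186] F [-0.4 -0.5 -2.8] M [-0.031  0.167 -0.008]
t 20.7 tcp [0.4858 0.1186 0.3211] yhead -83.34 zaxis [-3.e-04  3.e-04 -1.e+00] F [ 0.37 -0.15 -2.64] M [-0.042  0.157  0.025] w 0.156 gf 30.0 q7 -0.92
shift units total [ 0.0023 -0.0001 -0.0022] rows>= 0.01264086252539244
turn units total [-0.0003  0.0002  0.0393] rows>= 0.2745555266527727
```

```bash
python3 -m inch '[[-0.0015,0,0,0,0,0.039,0],[0,0,0,0,0,0,0]]'>/dev/null; python3 ck.py; python3 -m inch '[[0,0,0,0,0,0,0]]'>/dev/null; python3 go.py; python3 -m inch '[[0,0.001,0,0,0,-0.09,0],[0,0.001,0,0,0,-0.09,0],[0,0,0,0,0,0,0]]'>/dev/null; python3 go.py
```

```text
z 0.321 [0.4856 0.1187] F [ 0.5 -0.2 -4. ] M [ 0.005 -0.003  0.075]
t 21.0 tcp [0.4856 0.1187 0.3211] yhead -85.84 zaxis [ 1.e-04 -0.e+00 -1.e+00] F [ 0.68  0.14 -3.47] M [0.005 0.025 0.059] w 0.156 gf 30.0 q7 -0.95
t 21.3 tcp [0.4856 0.1181 0.3213] yhead -75.05 zaxis [ 1.e-04  6.e-04 -1.e+00] F [-0.2   0.03 -1.03] M [-0.015  0.191  0.055] w 0.152 gf 30.0 q7 -0.81
```

```bash
python3 -m inch '[[0,0,-0.02,0,0,0,0],[0,0,-0.04,0,0,0,0],[0,0,-0.07,0,0,0,0],[0,0,-0.1,0,0,0,0],[0,0,-0.1,0,0,0,0],[-0.029,0.1,0,0,0,0,0],[-0.029,0.216,0,0,0,0,0],[-0.029,0.216,0,0,0,0,0],[-0.029,0.216,0,0,0,0,0],[-0.029,0.216,0,0,0,0,0],[-0.029,0.216,0,0,0,0,0],[-0.029,0.216,0,0,0,0,0],[-0.029,0.216,0,0,0,0,0],[-0.029,0.21,0,0,0,0,0],[0,0,0,0,0,0.119,0],[0,0,0,0,0,0,0],[0,0,0,0,0,0,0]]'>/dev/null; python3 go.py .5292 -.2485 .235 -82.2
python3 - <<'E'
from h import *
T0=ld('top0');T4=snap('top','t4');S4=snap('scene','s5');S0=ld('scene0')
cs=[]
for n,x,y in(('red',.5202,-.0042),('yellow',.4877,.1188),('blue',.6109,.1511),('white',.6437,.0281)):
  for c in(T0,T4):
    K=np.array([[c['fx'],0,c['cx']],[0,c['fy'],c['cy']],[0,0,1.]]);r,_=cv2.Rodrigues(np.array(c['R']))
    u,v=cv2.projectPoints(np.array([[x,y,.11]]),r,np.array(c['t']),K,np.array(c['dist']))[0].ravel().round().astype(int)
    p=cv2.resize(c['pixels'][v-9:v+10,u-9:u+10],(200,200),interpolation=cv2.INTER_CUBIC).astype(float)
    cs.append(np.clip(p*1.7,0,255).astype(np.uint8))
cv2.imwrite('pics/nip.png',np.vstack([np.hstack(cs[0::2]),np.hstack(cs[1::2])]))
E
```

```text
t 23.0 tcp [ 0.5291 -0.2462  0.387 ] yhead -82.03 zaxis [-8.e-04  1.e-03 -1.e+00] F [-0.06  0.37 -1.47] M [0.014 0.173 0.031] w 0.156 gf 30.0 q7 -0.48
shift units total [-5.000e-04  1.220e-02  7.602e-01] rows>= 3.04100910855576
turn units total [-0.001   0.0006  0.0029] rows>= 0.020215502390941706
```

View pics/nip.png

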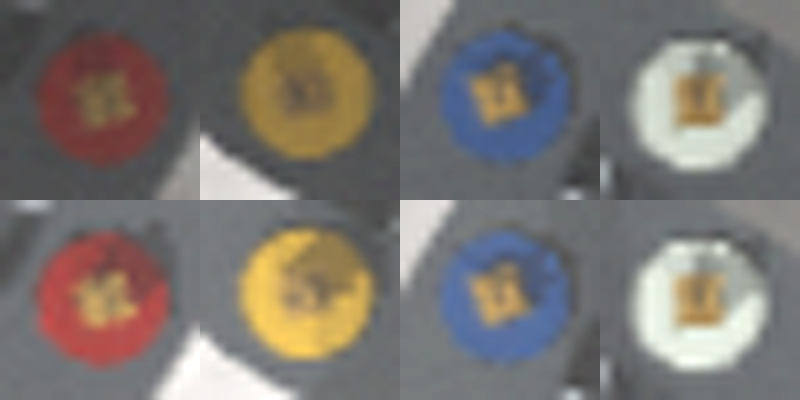

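The pairs (top: start, bottom: now) show the nipple squares still about upright in their collars and blue/white unchanged. I measure red and yellow tilt numerically.

```bash
python3 - <<'E'
from h import *
from m import *
def ang(c,x,y,n):
    K=np.array([[c['fx'],0,c['cx']],[0,c['fy'],c['cy']],[0,0,1.]]);r,_=cv2.Rodrigues(np.array(c['R']))
    u,v=cv2.projectPoints(np.array([[x,y,.115]]),r,np.array(c['t']),K,np.array(c['dist']))[0].ravel().round().astype(int)
    p=cv2.resize(c['pixels'][v-7:v+8,u-7:u+8],None,fx=10,fy=10,interpolation=cv2.INTER_CUBIC)
    lab=cv2.cvtColor(p,cv2.COLOR_BGR2LAB).astype(float)
    f={'red':-lab[...,1]+.3*lab[...,2],'blue':lab[...,2],'white':lab[...,2],'yellow':-lab[...,2]}[n]
    f=f[25:125,25:125]; g=cv2.normalize(f,None,0,255,cv2.NORM_MINMAX).astype(np.uint8)
    t,m=cv2.threshold(g,0,255,cv2.THRESH_OTSU)
    k,l,s,ce=cv2.connectedComponentsWithStats(m);i=1+np.argmax(s[1:,4])
    pts=np.argwhere(l==i)[:,::-1].astype(float); d=pts-pts.mean(0)
    th=np.arctan2(d[:,1],d[:,0]); rr=np.hypot(d[:,0],d[:,1])
    z=np.sum(rr**4*np.exp(4j*th))           # 4-fold moment peaks at corners
    a=np.degrees(np.angle(-z))/4               # flats, image cw
    # image up=+x, left=+y: yaw(ccw)= -a
    return round(-a,1),round(abs(z)/np.sum(rr**4),3),s[i,4]
for n,x,y in(('red',.5202,-.0042),('yellow',.4877,.1188),('blue',.6109,.1511),('white',.6437,.0281)):
    print(n,*[ang(ld(f),x,y,n) for f in('top0','t1','t4')])
E
```

```text
red (np.float64(18.7), np.float64(0.304), np.int32(2295)) (np.float64(4.0), np.float64(0.284), np.int32(4021)) (np.float64(18.2), np.float64(0.25), np.int32(2460))
yellow (np.float64(9.3), np.float64(0.196), np.int32(2099)) (np.float64(-2.0), np.float64(0.242), np.int32(3766)) (np.float64(-3.4), np.float64(0.227), np.int32(3611))
blue (np.float64(21.3), np.float64(0.34), np.int32(2380)) (np.float64(20.8), np.float64(0.35), np.int32(2361)) (np.float64(21.2), np.float64(0.354), np.int32(2394))
white (np.float64(1.9), np.float64(0.385), np.int32(2247)) (np.float64(1.2), np.float64(0.378), np.int32(2316)) (np.float64(1.5), np.float64(0.385), np.int32(2217))
```

```bash
python3 - <<'E'
from h import *
av=[]
for i in range(8): c=optics.capture('top'); av.append(c['pixels'].astype(float))
now=dict(c,pixels=np.mean(av,0)); 
def ang(c,x,y,n,show=False):
    K=np.array([[c['fx'],0,c['cx']],[0,c['fy'],c['cy']],[0,0,1.]]);r,_=cv2.Rodrigues(np.array(c['R']))
    u,v=cv2.projectPoints(np.array([[x,y,.115]]),r,np.array(c['t']),K,np.array(c['dist']))[0].ravel().round().astype(int)
    P=c['pixels'].astype(float)[v-6:v+7,u-6:u+7]+1
    f=P[...,0]/P[...,2] if n=='yellow' else P[...,0]/P[...,2] if n!='red' else P[...,1]/P[...,2]
    if n in('blue','white'): f=-f
    fl=cv2.resize(f,None,fx=10,fy=10,interpolation=cv2.INTER_CUBIC)[15:115,15:115]
    yy,xx=np.mgrid[:100,:100]-49.5; w=np.hypot(xx,yy)<62
    out=[]
    lo,hi=np.percentile(fl[35:65,35:65],80),np.percentile(fl[(np.hypot(xx,yy)>42)&w],50)
    for q in(.4,.5,.6):
        m=((fl>hi+q*(lo-hi))&(np.hypot(xx,yy)<45)).astype(np.uint8)
        k,l,s,ce=cv2.connectedComponentsWithStats(m);i=1+np.argmax(s[1:,4])
        d=np.argwhere(l==i)[:,::-1]-ce[i]; rr=np.hypot(*d.T);z=np.sum(rr**4*np.exp(4j*np.arctan2(d[:,1],d[:,0])))
        out.append((round(float(-np.degrees(np.angle(-z))/4),1),round(abs(z)/np.sum(rr**4),2),int(s[i,4])))
    if show: print(np.round(f*100).astype(int))
    return out
for n,x,y in(('red',.5202,-.0042),('yellow',.4877,.1188),('blue',.6109,.1511),('white',.6437,.0281)):
    for f in('top0','t1'): print(n,f,ang(ld(f),x,y,n,n=='yellow' and f=='t1'))
    print(n,'now',ang(now,x,y,n,n=='yellow'))
E
```

```text
red top0 [(18.8, np.float64(0.3), 2287), (18.7, np.float64(0.32), 2008), (18.7, np.float64(0.35), 1762)]
red t1 [(23.1, np.float64(0.13), 3001), (16.0, np.float64(0.25), 2246), (17.0, np.float64(0.28), 1964)]
red now [(24.7, np.float64(0.26), 2628), (18.7, np.float64(0.25), 2251), (18.6, np.float64(0.29), 1952)]
yellow top0 [(6.2, np.float64(0.21), 1854), (4.8, np.float64(0.25), 1520), (3.1, np.float64(0.31), 1137)]
[[104 106 103  83  53  42  42  44  49  52  68 104 102]
 [104 103  71  42  42  43  43  52  49  48  51  67 102]
 [104  80  46  40  42  44  54  54  51  49  47  53  72]
 [ 97  61  40  39  44  54  55  56  53  49  48  48  54]
 [ 82  47  40  42  47  56  58  60  60  53  48  49  49]
 [ 81  46  39  42  47  58  65  54  64  55  50  44  41]
 [ 81  46  39  42  48  55  67  59  62  57  45  40  41]
 [ 88  52  40  41  46  53  54  55  53  44  39  40  43]
 [101  65  41  40  42  45  44  40  40  40  40  39  49]
 [104  88  52  40  41  40  40  40  40  39  40  42  70]
 [104 103  85  52  39  39  39  40  40  40  42  63 101]
 [104 106 103  91  62  45  41  40  43  60  86 103 104]
 [ 99 102 103 104 10
[... 898 characters left out ...]
2659), (-19.3, np.float64(0.05), 2460), (-21.6, np.float64(0.06), 2169)]
blue top0 [(21.7, np.float64(0.28), 2978), (21.6, np.float64(0.3), 2666), (21.5, np.float64(0.32), 2381)]
blue t1 [(21.9, np.float64(0.29), 2943), (21.7, np.float64(0.31), 2634), (21.4, np.float64(0.33), 2342)]
blue now [(21.5, np.float64(0.3), 2994), (21.4, np.float64(0.32), 2673), (21.2, np.float64(0.34), 2383)]
white top0 [(2.7, np.float64(0.34), 2289), (2.5, np.float64(0.35), 2044), (2.5, np.float64(0.34), 1838)]
white t1 [(1.9, np.float64(0.34), 2286), (2.2, np.float64(0.34), 2054), (2.2, np.float64(0.33), 1849)]
white now [(2.6, np.float64(0.33), 2285), (2.9, np.float64(0.33), 2043), (2.9, np.float64(0.35), 1828)]
```

Red's square reads 18.7° both before and after, which fits two full quarter turns, and yellow's pixel pattern matches its start to within a few degrees. Now I put the key back.

```bash
python3 -m inch '[[0,0.012,0.1,0,0,0.003,0],[0,0,0.2,0,0,0,0],[0,0,0.2,0,0,0,0],[0,0,0.1,0,0,0,0],[0,0,0.05,0,0,0,0],[0,0,0,0,0,0,0],[0,0,0,0,0,0,0]]'>/dev/null; python3 go.py .5292 -.2485 .226 -82.2
```

```text
t 24.2 tcp [ 0.5297 -0.2502  0.2581] yhead -82.41 zaxis [ 0.0015 -0.0011 -1.    ] F [-0.19 -0.75 -1.88] M [-0.07   0.132  0.014] w 0.157 gf 30.0 q7 -0.35
shift units total [-0.0014 -0.0088  0.1604] rows>= 0.6427280791388552
turn units total [ 0.0013 -0.0013 -0.0034] rows>= 0.0239726412362766
```

```bash
python3 -m inch '[[-0.002,-0.009,0,0,0,-0.003,0],[0,0,0.04,0,0,0,0],[0,0,0,0,0,0,0]]'>/dev/null; python3 go.py .5292 -.2485 .226 -82.2; python3 -m inch '[[0,0,0.02,0,0,0,0],[0,0,0.01,0,0,0,0]]'>/dev/null; python3 ck.py && python3 -m inch '[[0,0,0.01,0,0,0,0],[0,0,0.01,0,0,0,0]]'>/dev/null; python3 ck.py && python3 -m inch '[[0,0,0.01,0,0,0,0],[0,0,0.01,0,0,0,0]]'>/dev/null; python3 ck.py && python3 -m inch '[[0,0,0.01,0,0,0,0],[0,0,0.01,0,0,0,0]]'>/dev/null; python3 ck.py
```

```text
t 24.5 tcp [ 0.5286 -0.2475  0.2488] yhead -82.19 zaxis [-2.e-04  7.e-04 -1.e+00] F [-0.84  0.55 -2.12] M [ 0.035  0.227 -0.036] w 0.156 gf 30.0 q7 -0.33
shift units total [0.0022 0.0054 0.1139] rows>= 0.45635809921022674
turn units total [-0.0007  0.0001  0.0001] rows>= 0.005067902740081535
z 0.2428 [ 0.5286 -0.2479] F [-0.4  0.7 -1.5] M [0.021 0.125 0.038]
z 0.2389 [ 0.5286 -0.248 ] F [-0.2 -0.3 -1.5] M [-0.026  0.174  0.041]
z 0.2349 [ 0.5287 -0.2479] F [ 0.  -0.3 -1.9] M [-0.017  0.183 -0.067]
z 0.2309 [ 0.5287 -0.2479] F [ 0. -0. -1.] M [ 0.02   0.147 -0.041]
```

```bash
python3 -m inch '[[0,0,0.005,0,0,0,0],[0,0,0.005,0,0,0,0]]'>/dev/null; python3 ck.py && python3 -m inch '[[0,0,0.005,0,0,0,0],[0,0,0.004,0,0,0,0]]'>/dev/null; python3 ck.py && python3 -m inch '[[0,0,0.004,0,0,0,0],[0,0,0.003,0,0,0,0]]'>/dev/null; python3 ck.py && python3 -m inch '[[0,0,0.004,0,0,0,0],[0,0,0.003,0,0,0,0]]'>/dev/null; python3 ck.py
```

```text
z 0.229 [ 0.5287 -0.2479] F [ 0.5 -0.  -2.1] M [-0.014  0.134 -0.003]
z 0.2272 [ 0.5287 -0.2479] F [-0.3 -0.3 -1.9] M [-0.02   0.134  0.008]
z 0.2259 [ 0.5287 -0.2479] F [-0.4  1.5  2.7] M [0.122 0.204 0.014]
z 0.2259 [ 0.5287 -0.2479] F [-0.4  1.5  2.7] M [0.122 0.204 0.014]
```

```bash
python3 -m inch '[[0,0,0,0,0,0,0.45],[0,0,0,0,0,0,0.45],[0,0,0,0,0,0,0.45],[0,0,0,0,0,0,0.45],[0,0,0,0,0,0,0.45],[0,0,-0.05,0,0,0,0.45],[0,0,-0.15,0,0,0,0.45],[0,0,-0.2,0,0,0,0.45],[0,0,-0.2,0,0,0,0.45],[0,0,-0.2,0,0,0,0.45],[-0.2,0,0,0,0,0,0.45],[-0.2,0,0,0,0,0,0.45],[-0.2,0,0,0,0,0,0.45],[0,0,0,0,0,0,0.45],[0,0,0,0,0,0,0.45]]'; python3 - <<'E'
from h import *
a=snap('scene','s6')['pixels'];b=snap('top','t6')['pixels']
cv2.imwrite('pics/f.png',np.hstack([cv2.resize(a[205:275,130:225],(400,300)),cv2.resize(b[130:240,190:400],(400,300))]))
E
```

```text
time_s: 27.4
tcp_pos: [0.4092, -0.2645, 0.3867]
eef_rot: [-3.134, -0.21, -0.002]
contact_force: [0.6, -1.0, 0.3]
gripper_width: 0.444
grasp_force: 0.0
```

View pics/f.png

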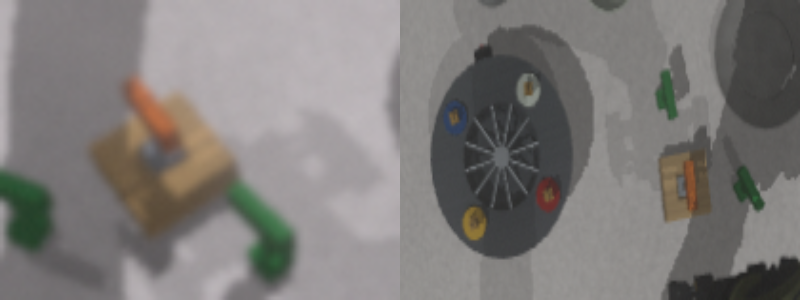

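The key stands upright in its pocket at crop (150,120). The decoys and everything else are where they were, so I hand the job in.

```bash
python3 -c "
from station import workorder; print(workorder.close_job())"
```

```text
the job is handed in; nothing more can be done
None
```

The job is handed in, with no verdict returned: I turned red two quarter turns (its square lines up with its start angle), then yellow one quarter turn (images suggest it may be up to about 5° over), left blue and white alone, and stood the key back upright in its pocket at about 27 s.

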